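# Lock the slide turntable

### The job

Lock the slide turntable so that it can be moved: turn its slotted disc, either way, until the slot lines up with the steel locking bar, then push the bar by its upright tab through the slot until its nose is fully home in the keeper on the far side. Only push things: do not lift the bar out of its guide, and leave everything else on the bench where it stands.

Things in the scene. Friction and masses are not known exactly. Their poses are not given: they have to be found in the camera images.
- base: Grey base plate of the slide turntable, fixed on the bench, 150 x 345 x 10 mm high. Origin: at bench height on the disc's axis. z up; +y (level) is the way the locking bar is pushed, its line being x = 0. Along y the plate runs from -245 to +100 mm, the floor of the bar's black guide from -240 to -70 mm.
- guide (a point): Middle of the bar's black open-topped guide, on its floor, 18 mm above the bench, at base y = -131 mm. Two cheeks 118 mm long and 9 mm thick stand 17 mm apart, their tops 30 mm above the bench. The guide does not move.
- keeper (a point): Inner face of the keeper's end wall, at base y = 82 mm, 25 mm above the bench, on the bar's line. The black keeper (top 40 mm above the bench, base y = 68 to 92 mm) has a socket 19 mm wide, flared to 26 mm at the mouth, that takes the bar's nose. It does not move.
- disc (a joint): Angle (rad) of the disc, growing anticlockwise from above; stops at -0.3 and 3.44; starts at 0.5 to 2.64. At 0 and equally at 3.1416 the slot lies in line with the bar, which enters only within about 0.06 rad of that. The disc stays where it is left and turns stiffly: 0.08 N m of friction, about 2 N at the finger notch.
- disc_center (a point): Centre of the metal turntable disc on its vertical axis, at its top face, 46 mm above the bench. The disc is 130 mm across. A straight open-topped slot 22 mm wide, floor 17 mm above the bench, runs right across it through this point. One half carries a flat glass slide, the other has the finger notch.
- notch (a point): Middle of the finger notch, 45 mm from the axis, at the disc's top. A U-shaped recess open at the rim: side walls 56 mm apart, from 24 to 65 mm from the axis, floor 17 mm above the bench. Shut fingertips put in from above push either side wall to turn the disc. It lies along the base's +x at disc angle 0, +y at 1.57, -x at 3.14.
- bar: Loose steel bar lying in the guide, 14 mm wide and high, 170 mm long, about 0.25 kg, the last 12 mm tapered to a 7 mm nose. Origin: mid-length on its underside; +y points to the nose. The origin starts at base y = -180 to -162 mm, 18 mm above the bench, and is at y = -3 mm when the nose meets the keeper's end wall. About 2 N slides it.
- tab (a point): Centre of the rear face of the bar's upright tab, 85 mm behind the bar's origin, 52 mm above the bench. The tab is a plate 34 mm wide, 12 mm thick, from 35 to 69 mm above the bench, so it passes over the guide's cheeks; push it on this face, along the base's +y.
- nose (a point): Tip of the bar's nose, 85 mm ahead of the bar's origin, 25 mm above the bench.
- vial: Bystander: small amber glass vial with a lid, 28 mm across, 50 mm tall. Origin: centre of its underside.
- dropper: Bystander: dropper bottle, 34 mm across, 60 mm tall. Origin: centre of its underside.
- dish: Bystander: closed clear petri dish, 94 mm across, 16 mm high. Origin: centre of its underside.
- mailer: Bystander: closed white slide mailer, a box 30 x 82 x 34 mm high. Origin: centre of its underside.
- forceps: Bystander: steel forceps lying flat, about 118 mm long and 5 mm high. Origin: centre of its underside.
- beaker: Bystander: glass beaker, 68 mm across, 80 mm tall. Origin: centre of its underside.
- slides: Bystander: stack of glass slides, 77 x 27 mm, 34 mm high. Origin: centre of its underside.
Not all that is in view belongs to the job. Of the things that look like the bar, the largest one is meant.

How it is judged:
On the way, in this order (a step that is already met when the one before it is completed fails the run):
1. the disc's slot is in line with the bar ((value of joint disc between -0.12 and 0.12 rad or value of joint disc between 3.0216 and 3.2616 rad)), for 0.1 s.
2. the bar is pushed through the slot, home in the keeper (y of bar in the frame of base above -0.01 m and x of nose in the frame of base between -0.005 and 0.005 m and z of bar in the frame of base below 0.024 m and angle between bar's own z axis and vertical below 0.08 rad and (value of joint disc between -0.12 and 0.12 rad or value of joint disc between 3.0216 and 3.2616 rad)), for 0.2 s.
At the end, for the whole second after the job is handed in: The bar lies level in its guide (under 0.08 rad of tilt, raised less than 6 mm), through the slot, its nose within 7 mm of the keeper's end wall and within 5 mm of the centre line; the slot is within 0.12 rad of the bar's line; bar and disc are at rest (all of step 2 and linear speed of bar below 0.01 m/s and velocity of joint disc between -0.05 and 0.05 rad/s); the robot touches nothing.
It fails at once if the bar is lifted more than 12 mm above its guide floor (z of bar in the frame of base above 0.03 m).
It fails at once if a bystander is moved by more than 20 mm or tipped (distance of any of vial, dropper, dish, mailer, forceps, beaker, slides from where it was at the start of the episode above 0.02 m or angle between any of vial, dropper, dish, mailer, forceps, beaker, slides's own z axis and vertical above 0.5 rad).
It also fails if it takes over 54 s, if anything falls off the work surface, if the arm or the gripper's body presses on something with over 40 N, if the wrist force passes 120 N, or if a joint passes its speed limit or range.

### The arm

A 6-joint arm with a two-finger parallel gripper is mounted at the origin on the work surface. World frame = base frame: x ahead of the robot, y to its left, z up, the work surface at z = 0. Lengths are in m, angles in rad, forces in N, time in s.
With the tool pointing down it reaches from about 0.35 to 0.775 m from the base axis. Payload 5.5 kg.
Tool frame: the origin (TCP) lies midway between the tips of the shut fingers; the grasp point (between the pads) lies 19 mm behind it (ctrl.grip_point_offset is the distance from the TCP to the grasp point, in m); z points along the fingers, y is the direction in which the jaws open and shut (so a half turn about z gives the same grasp; the last joint's range is limited). The gripper opens to 85 mm and grips with 20 to 120 N. Pads are 22 mm wide; open, the fingers measure 114 mm over their backs; the gripper's body (76 mm by 85 mm) begins 54 mm behind the grasp point. The pads swing forward as they close: fully open they stand 13 mm farther back than shut.
Start: joints at [-1.413, 0.313, 0.046, 1.304, 0, 1.431], TCP at [0.169, -0.55, 0.231] pointing down, gripper open.
Joint ranges: [-2.76, 2.76], [-0.86, 1.69], [-1.03, 1.26], [-2.2, 2.34], [-1.47, 1.5], [-3.14, 3.14]. Speed limits (rad/s): [2.57, 2.57, 3.14, 3.14, 3.14, 3.14].

### API

Orientations are given as a unit quaternion [w, x, y, z].
In Python, from plant import ctrl gives the robot as it stands.
- The arm moves only by the shell command python3 -m inch 'ROWS' [FORCE]. ROWS is JSON, a list that holds one entry, the list of rows, each a list of 7 numbers: the shift along the tool's x, y, z scaled (see below), then the turn, a rotation vector about the tool's x, y, z scaled (see below), then the opening, from 0 (shut) to 1 (fully open). A call has exactly 8 rows; each row is the pose to reach, as a shift and turn from the pose measured when the call began, along the tool's axes at that moment; what a row does not reach only later rows make up. The controller multiplies each number of a shift by 0.8 m and each number of a turn by 0.5 rad. A row lasts 1/10 s, in which the tool goes at most 50 mm and 8.59 degrees, less where a joint would pass 70% of its speed; a pose out of reach is approached as far as the arm can. A call with a number of a shift or a turn outside -1 to 1 is refused whole. A call with a gripper value outside its range is refused whole. The fingers move at their own pace and stop on an object; FORCE is the grip in N (left out, the last holds). Time passes only in rows, so rows that repeat a pose let the fingers close, or fill a call up. It gives the time, the measured TCP pose, the force and the opening at its end, in the units of the state.
- ctrl.get_state(): the state, without advancing time (a new reading comes with each control period).
- ctrl.camera(name): name is "side" or "top" or "wrist"; returns the picture (420x560x3 uint8, blue, green, red); there is no depth.
- ctrl.camera_model(name): a dict with "vertical_fov" (degrees; the focal length in pixels is half the picture's height over the tangent of half this angle, whatever the lens; pixels are square), "cx", "cy" (the principal point, pixels), "rvec" (rotation vector, rad) and "tvec" (3), from world to camera coordinates, as OpenCV has them; the wrist camera has in their place "mount" (4x4, takes a point from camera to tool coordinates, whose origin is the TCP and whose axes are the flange's). Camera axes: x right, y down, z forward; pixel columns grow to the right and rows downward; lengths in m; the calibration is good to about 2 mm. A picture is of the moment at which its call begins: read the wrist's pose just before it. camera_model takes no time and is no camera call.
- ctrl.close_job(): hands the job in, once; it reports no verdict.
Trained networks look in the newest picture that a camera, given by its name, has taken for a name from the list of things; names that differ only in an ending like _2 or _b are one class to them, and where a whole thing is asked for, a point or a joint stands for the part that bears it (a point fixed in the world has none). Each returns a list of dicts, best first, with "confidence" (0 to 1); they miss things now and then, are a little off and sometimes report something else, mostly with a low value. They report only what shows in the picture. A call takes as long as a camera call. They do not tell look-alikes from the thing itself.
- ctrl.recognise(camera, query): "xyz" ([x, y, z] in m, in world coordinates, good to about 4 mm: the middle of the surface that is visible of it).
- ctrl.place_of(camera, query): "xyz" ([x, y, z] in m, in world coordinates, good to about 4 mm: a listed point, or the origin of a listed thing).
The state is a dict: "time_s": time; "joint_pos": joint angles; "dq": joint speeds; "joint_torque": joint torques, N m; "tcp_pos": TCP position; "tcp_rot": TCP orientation; "ft_force": force on the tool from outside, world axes, zero at the start; "moment": the same for the moment, N m; "gripper_width": finger opening in m.
Only numpy, scipy, OpenCV 4.12 (cv2) and the standard library are available. Lean on these libraries where they do the work, as an engineer would, in place of code of your own. Each camera call takes 0.05 s, during which the arm holds its last target. There are 200 camera calls.

## Working session

There is one attempt and no reset: what is moved stays moved. The work goes in short steps, Python scripts to look and compute and a shell command to move; the robot and the scene stay as the last step left them, time stands still between calls to the robot, and variables do not carry over. Pictures are saved under pics/ and viewed, about 8 in all and at most 12, crops included, and the job is handed in when it is done.

```bash
mkdir -p pics; python3 - <<'E'
from plant import ctrl
import cv2,numpy as np
for c in ("top","side"):
    cv2.imwrite(f"pics/{c}0.png",ctrl.camera(c))
    print(c,ctrl.camera_model(c))
    for q in ("base","guide","keeper","disc_center","notch","bar","tab","nose"):
        r=ctrl.place_of(c,q); print(q,[(np.round(d["xyz"],4).tolist(),round(d["confidence"],2)) for d in r[:3]])
s=ctrl.get_state();print(s["time_s"],s["tcp_pos"],s["tcp_rot"],s["gripper_width"])
E
```

```text
top {'vertical_fov': 51.779122036196, 'cx': 274.7298427302492, 'cy': 205.1268816836472, 'rvec': array([ 2.15351794, -2.18291913,  0.10759296]), 'tvec': array([0.05948216, 0.60208529, 0.95412613])}
base [([0.5348, 0.1488, -0.0044], 0.84)]
guide [([0.5007, 0.0196, 0.0153], 0.69), ([0.426, 0.2246, 0.003], 0.22)]
keeper [([0.5483, 0.2287, 0.0235], 0.79)]
disc_center [([0.5336, 0.1501, 0.0448], 0.82), ([0.6132, 0.0049, -0.0005], 0.55)]
notch [([0.5637, 0.1797, 0.0472], 0.87)]
bar [([0.495, -0.0124, 0.0135], 0.83), ([0.7656, 0.0204, -0.0013], 0.76), ([0.4135, -0.2235, 0.0007], 0.56)]
tab [([0.4726, -0.0944, 0.0504], 0.71), ([0.3788, -0.1789, 0.0222], 0.67), ([0.713, -0.0088, 0.0233], 0.63)]
nose [([0.5141, 0.072, 0.0263], 0.98), ([0.4462, -0.2705, 0.0059], 0.68), ([0.8182, 0.0428, 0.0083], 0.65)]
side {'vertical_fov': 52.995720226253596, 'cx': 274.5088347770735, 'cy': 204.38629438163014, 'rvec': array([ 2.37968369, -0.2929815 ,  0.13883282]), 'tvec': array([-0.5468588 ,  0.19468443,  0.89859016])}
base [([0.5338, 0.1526, 0.0005], 0.78), ([0.6175, 0.0713, 0.003], 0.42)]
guide [([0.5039, 0.0225, 0.0216], 0.96)]
keeper [([0.5461, 0.2269, 0.0227], 0.85), ([0.504, 0.0238, 0.0238], 0.44)]
disc_center [([0.5342, 0.1465, 0.0479], 0.65)]
notch [([0.57, 0.1747, 0.042], 0.8)]
bar [([0.7673, 0.0125, -0.0026], 0.64), ([0.4999, -0.0078, 0.0238], 0.6), ([0.4101, -0.2245, 0.0007], 0.59)]
tab [([0.4719, -0.0982, 0.0541], 0.66), ([0.7172, -0.0048, 0.0254], 0.65)]
nose [([0.5124, 0.0699, 0.0264], 0.91), ([0.4462, -0.2688, 0.0077], 0.68), ([0.817, 0.0434, 0.0062], 0.47)]
0.9 [ 0.16868694 -0.5497468   0.23137705] [ 7.91432316e-05  9.88938722e-01  1.48324634e-01 -2.80193567e-06] 0.08558989609718534
```

View pics/top0.png

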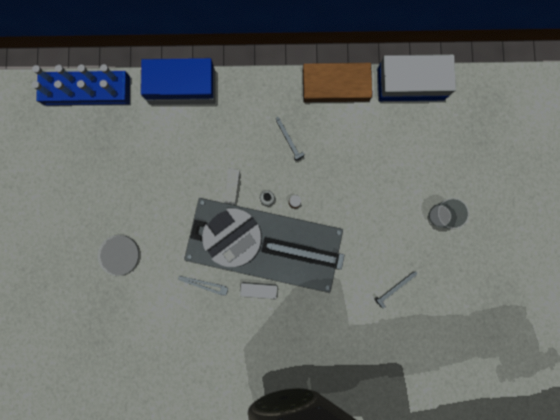

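View pics/side0.png

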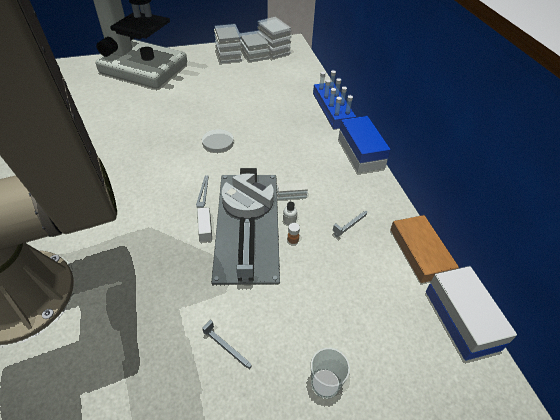

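```bash
cat > h.py <<'E'
from plant import ctrl
import cv2,numpy as np
from scipy.spatial.transform import Rotation as R
def pose():
    s=ctrl.get_state(); q=np.array(s["tcp_rot"]); return np.array(s["tcp_pos"]),R.from_quat(q[[1,2,3,0]])
def down(a): # tool x along world yaw a, z down
    c,s=np.cos(a),np.sin(a); return R.from_matrix(np.array([[c,s,0],[s,-c,0],[0,0,-1.]]))
def row(p,a):
    p0,r0=pose(); d=r0.inv().apply(np.array(p)-p0)/0.8; w=(r0.inv()*down(a)).as_rotvec()/0.5
    print(np.round(d,4).tolist(),np.round(w,3).tolist())
def B(x,y,z,fit): # base -> world
    ox,oy,t=fit; c,s=np.cos(t),np.sin(t); return np.array([ox+c*x-s*y,oy+s*x+c*y,z])
E
python3 - <<'E'
from h import *
from scipy.optimize import least_squares
obs={'o':[(.5348,.1488),(.5338,.1526),(.5336,.1501),(.5342,.1465)],'g':[(.5007,.0196),(.5039,.0225)],'k':[(.5483,.2287),(.5461,.2269)],
't':[(.4726,-.0944),(.4719,-.0982)],'n':[(.5141,.072),(.5124,.0699)]}
def f(v):
    yb={'o':0,'g':-.131,'k':.082,'t':v[3]-.085,'n':v[3]+.085}; out=[]
    for k,l in obs.items():
        for o in l: out+=list(B(0,yb[k],0,v[:3])[:2]-o)
    return out
r=least_squares(f,[.53,.15,-.22,-.17]);fit=r.x[:3];print(r.x,np.abs(r.fun).max())
n=np.mean([(.5637,.1797),(.57,.1747)],0)-fit[:2];print("disc",np.arctan2(n[1],n[0])-fit[2])
for m in("notch","tab"): pass
print(B(.028,.037,.15,fit))
row(B(.028,.037,.16,fit),1.343)
E
```

```text
[ 0.53187767  0.14897061 -0.23286534 -0.16631202] 0.004700522821983744
disc 0.9119763331649593
[0.56766029 0.17851049 0.15      ]
[0.7438, -0.724, 0.0891] [0.0, 0.0, -2.091]
```

```bash
python3 -m inch '[[[0.04,-0.04,0.01,0,0,-0.1,0],[0.1,-0.1,0.01,0,0,-0.2,0],[0.15,-0.15,0.02,0,0,-0.3,0],[0.2,-0.2,0.02,0,0,-0.4,0],[0.25,-0.25,0.03,0,0,-0.6,0],[0.3,-0.3,0.03,0,0,-0.7,0],[0.35,-0.35,0.04,0,0,-0.8,0],[0.37,-0.37,0.04,0,0,-0.9,0]]]' 30; python3 -c "
from h import *
row(B(.028,.0,.2,(.532,.149,-.233)),1.338)"
```

```text
time_s: 1.7
tcp_pos: [0.354, -0.1997, 0.2011]
tcp_rot: [0.001, 0.931, 0.366, 0.0]
ft_force: [1.6, -0.4, -0.7]
gripper_width: -0.0001
[0.4792, -0.1385, 0.0012] [0.002, 0.0, -1.178]
```

```bash
python3 -m inch '[[[0.05,-0.01,-0.01,0,0,-0.1,0],[0.1,-0.03,-0.03,0,0,-0.25,0],[0.16,-0.05,-0.04,0,0,-0.4,0],[0.22,-0.06,-0.06,0,0,-0.55,0],[0.28,-0.08,-0.06,0,0,-0.7,0],[0.33,-0.09,-0.06,0,0,-0.85,0],[0.36,-0.1,-0.06,0,0,-1,0],[0.36,-0.1,-0.06,0,0,-1,0]]]'; python3 - <<'E'
from h import *
print(pose()[0]); print(ctrl.camera_model("wrist"))
im=ctrl.camera("wrist"); cv2.imwrite("pics/w1.png",im)
for q in ("base","guide","keeper","disc_center","notch","bar","tab","nose"):
    r=ctrl.place_of("wrist",q); print(q,[(np.round(d["xyz"],4).tolist(),round(d["confidence"],2)) for d in r[:2]])
row(B(.028,.037,.1,(.532,.149,-.233)),1.338)
E
```

```text
time_s: 2.5
tcp_pos: [0.5116, 0.0578, 0.2487]
tcp_rot: [0.0, 0.81, 0.587, 0.0]
ft_force: [-0.6, 0.2, 0.1]
gripper_width: -0.0
[0.51157565 0.05779406 0.24868698]
{'vertical_fov': 63.87935597990572, 'cx': 282.8689946192306, 'cy': 210.66340093946923, 'mount': array([[ 7.12685605e-04, -9.54169998e-01, -2.99264278e-01,
         7.63359677e-02],
       [ 9.99999273e-01,  3.88929225e-04,  1.14140081e-03,
        -1.62999820e-03],
       [-9.72697786e-04, -2.99264873e-01,  9.54169581e-01,
        -1.41446812e-01],
       [ 0.00000000e+00,  0.00000000e+00,  0.00000000e+00,
         1.00000000e+00]])}
base [([0.5328, 0.1497, 0.0022], 0.95)]
guide [([0.5024, 0.018, 0.0128], 0.61)]
keeper []
disc_center [([0.53, 0.1453, 0.0443], 0.95), ([0.6492, 0.1487, 0.0005], 0.67)]
notch [([0.5703, 0.1734, 0.0425], 0.79)]
bar [([0.4912, -0.0114, 0.0174], 0.93), ([0.7637, 0.0173, 0.0005], 0.82)]
tab [([0.7149, -0.0048, 0.0257], 0.66)]
nose [([0.8175, 0.043, 0.0026], 0.71), ([0.5124, 0.0681, 0.0242], 0.69)]
[0.1703, 0.0187, 0.1865] [0.003, 0.001, -0.181]
```

View pics/w1.png

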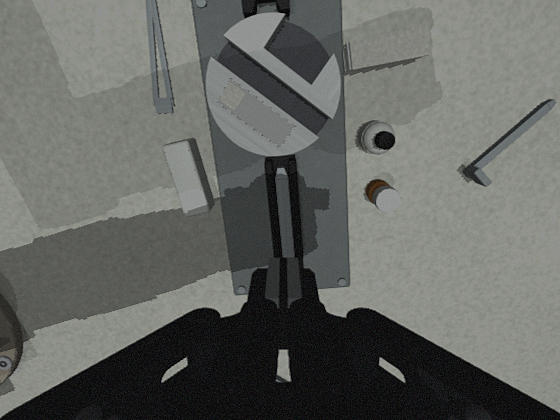

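```bash
cat >> h.py <<'E'
def bp(uv,z,cam="wrist"): # pixel -> world at height z
    m=ctrl.camera_model(cam); f=210/np.tan(np.radians(m["vertical_fov"]/2))
    d=np.array([(uv[0]-m["cx"])/f,(uv[1]-m["cy"])/f,1])
    if cam=="wrist":
        p,r=pose(); M=np.array(m["mount"]); o=p+r.apply(M[:3,3]); d=r.apply(M[:3,:3]@d)
    else:
        Rm=R.from_rotvec(m["rvec"]); o=-Rm.inv().apply(m["tvec"]); d=Rm.inv().apply(d)
    return o+d*(z-o[2])/d[2]
def toB(p,fit):
    c,s=np.cos(fit[2]),np.sin(fit[2]); d=np.array(p[:2])-fit[:2]; return np.array([c*d[0]+s*d[1],-s*d[0]+c*d[1]])
FIT=(.532,.149,-.233)
E
python3 - <<'E'
from h import *
im=cv2.imread("pics/w1.png"); cv2.imwrite("pics/w1c.png",cv2.resize(im[0:300,170:390],None,fx=2.6,fy=2,interpolation=cv2.INTER_CUBIC)) if 0 else None
for n,uv,z in [("slotL",(224,48),.046),("slotR",(327,126),.046),("discTop",(270,13),.046),("discBot",(270,156),.046),("discL",(207,85),.046),("discR",(341,85),.046),("barTip",(282,170),.03),("barRear",(288,256),.032),("baseL",(205,100),.01),("baseBL",(235,293),.01),("baseBR",(349,286),.01)]:
    w=bp(uv,z); print(n,w.round(4),toB(w,FIT).round(4))
a=toB(bp((224,48),.046),FIT)-toB(bp((327,126),.046),FIT);print(np.arctan2(-a[0],a[1]))
E
```

```text
slotL [0.4975 0.1922 0.046 ] [-0.0436  0.0341]
slotR [0.5687 0.0941 0.046 ] [ 0.0484 -0.045 ]
discTop [0.5475 0.2059 0.046 ] [0.002 0.059]
discBot [0.5052 0.0839 0.046 ] [-0.0111 -0.0695]
discL [0.4702 0.1673 0.046 ] [-0.0644  0.0035]
discR [0.5921 0.1265 0.046 ] [ 0.0637 -0.008 ]
barTip [0.5113 0.0635 0.03  ] [-0.0004 -0.0879]
barRear [ 0.4859 -0.0343  0.032 ] [-0.0026 -0.189 ]
baseL [0.4558 0.1582 0.01  ] [-0.0762 -0.0087]
baseBL [ 0.4023 -0.0719  0.01  ] [-0.0752 -0.2449]
baseBR [ 0.5436 -0.1087  0.01  ] [ 0.0708 -0.248 ]
0.860501795218728
```

```bash
python3 - <<'E'
from h import *
row(B(.031,.035,.1,FIT),1.338);row(B(.031,.035,.028,FIT),1.338)
E
```

```text
[0.1682, 0.0227, 0.1865] [0.003, 0.001, -0.181]
[0.1682, 0.0226, 0.2765] [0.003, 0.001, -0.181]
```

```bash
python3 -m inch '[[[0.06,0.01,0.06,0,0,-0.06,0],[0.11,0.015,0.12,0,0,-0.12,0],[0.15,0.02,0.16,0,0,-0.18,0],[0.168,0.0226,0.187,0,0,-0.18,0],[0.168,0.0226,0.21,0,0,-0.18,0],[0.168,0.0226,0.24,0,0,-0.18,0],[0.168,0.0226,0.26,0,0,-0.18,0],[0.168,0.0226,0.276,0,0,-0.18,0]]]'
python3 - <<'E'
from h import *
print(toB(pose()[0],FIT),ctrl.get_state()["ft_force"])
cv2.imwrite("pics/w2.png",ctrl.camera("wrist"))
# arc waypoints, R=48, finger angle from .85 to -.2
for t in (.6,.4,.2,.0,-.15,-.25): print(t,end=' ');row(B(.048*np.cos(t),.048*np.sin(t)-.002,.028,FIT),1.338)
E
```

```text
time_s: 3.75
tcp_pos: [0.5697, 0.1753, 0.0271]
tcp_rot: [0.0, 0.785, 0.62, -0.0]
ft_force: [-0.8, -0.3, 0.0]
gripper_width: -0.0002
[0.03057549 0.03424187] [-0.8245764  -0.32429492  0.01502428]
0.6 [-0.0108, 0.0124, -0.0032] [-0.004, 0.004, -0.003]
0.4 [-0.0213, 0.0182, -0.0032] [-0.004, 0.004, -0.003]
0.2 [-0.0327, 0.0218, -0.0032] [-0.004, 0.004, -0.003]
0.0 [-0.0447, 0.023, -0.0032] [-0.004, 0.004, -0.003]
-0.15 [-0.0536, 0.0223, -0.0032] [-0.004, 0.004, -0.003]
-0.25 [-0.0595, 0.0211, -0.0032] [-0.004, 0.004, -0.003]
```

View pics/w2.png

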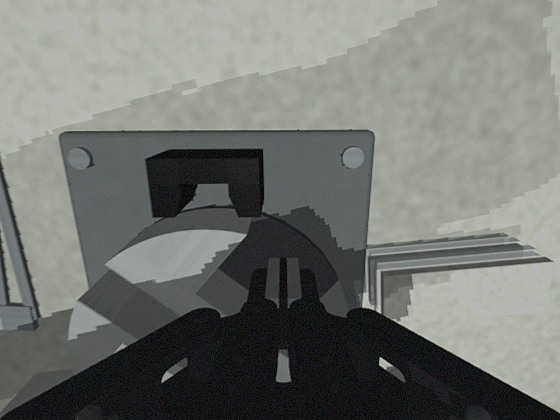

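```bash
python3 -m inch '[[[-0.0055,0.007,-0.002,0,0,0,0],[-0.0108,0.0124,-0.002,0,0,0,0],[-0.0213,0.0182,-0.002,0,0,0,0],[-0.0327,0.0218,-0.002,0,0,0,0],[-0.039,0.0225,-0.002,0,0,0,0],[-0.0447,0.023,-0.002,0,0,0,0],[-0.05,0.0227,-0.002,0,0,0,0],[-0.0536,0.0223,-0.002,0,0,0,0]]]'
python3 - <<'E'
from h import *
print(toB(pose()[0],FIT))
for c in ("wrist","top"):
  im=ctrl.camera(c)
  if c=="top":
    cv2.imwrite("pics/t3.png",cv2.resize(im[180:300,170:360],None,fx=4,fy=4,interpolation=cv2.INTER_CUBIC))
  for q in ("notch","disc_center"):
    for d in ctrl.place_of(c,q)[:1]: b=toB(d["xyz"],FIT); print(c,q,b.round(4),d["confidence"])
E
```

```text
time_s: 4.6
tcp_pos: [0.5756, 0.1294, 0.0276]
tcp_rot: [-0.001, 0.785, 0.62, -0.001]
ft_force: [-3.1, 3.9, -1.0]
gripper_width: -0.0002
[ 0.04695507 -0.00902193]
wrist notch [0.0419 0.0038] 0.97
wrist disc_center [ 0.0004 -0.0002] 0.8
```

View pics/t3.png

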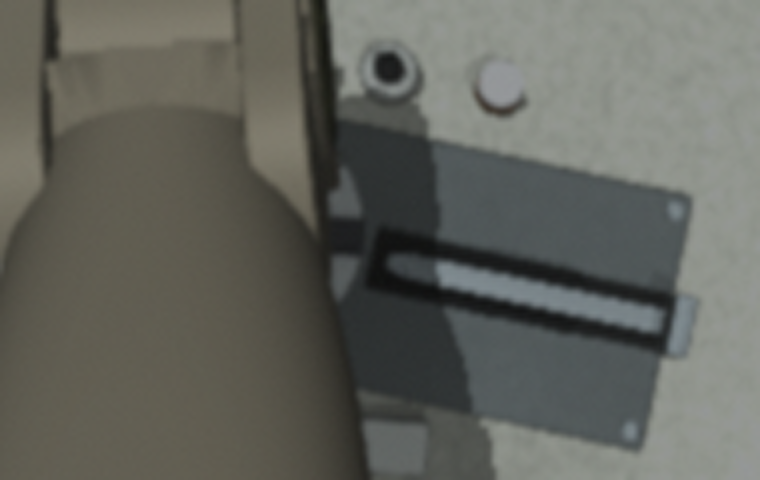

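```bash
python3 -m inch '[[[-0.003,0,0,0,0,0,0],[-0.006,0,0,0,0,0,0],[-0.0095,0,0,0,0,0,0],[-0.0095,0,0,0,0,0,0],[-0.0095,0,0,0,0,0,0],[-0.0,0,0,0,0,0,0],[-0.0,0,0,0,0,0,0],[-0.0,0,-0.05,0,0,0,0]]]'
python3 -m inch '[[[-0.01,0.01,-0.06,0,0,0,0],[-0.06,0.03,-0.12,0,0,0,0],[-0.12,0.06,-0.17,0,0,0,0],[-0.15,0.06,-0.2,0,0,0,0],[-0.15,0.06,-0.22,0,0,0,0],[-0.15,0.06,-0.22,0,0,0,0],[-0.15,0.06,-0.22,0,0,0,0],[-0.15,0.06,-0.22,0,0,0,0]]]'
python3 - <<'E'
from h import *
print(toB(pose()[0],FIT))
cv2.imwrite("pics/w4.png",cv2.resize(ctrl.camera("wrist")[:300,150:410],None,fx=2,fy=2))
for q in ("notch","disc_center"):
    for d in ctrl.place_of("wrist",q)[:1]: b=toB(d["xyz"],FIT); print(q,b.round(4),d["confidence"])
E
```

```text
time_s: 5.7
tcp_pos: [0.5734, 0.1285, 0.0632]
tcp_rot: [-0.002, 0.785, 0.62, -0.005]
ft_force: [-0.9, -0.1, 0.5]
gripper_width: 0.0
time_s: 6.5
tcp_pos: [0.5934, 0.0018, 0.2382]
tcp_rot: [-0.002, 0.785, 0.62, -0.006]
ft_force: [-0.0, -0.1, 0.2]
gripper_width: -0.0002
[ 0.09368944 -0.12902612]
notch [ 0.0458 -0.0002] 0.88
disc_center [-0.0026 -0.0028] 0.94
```

View pics/w4.png

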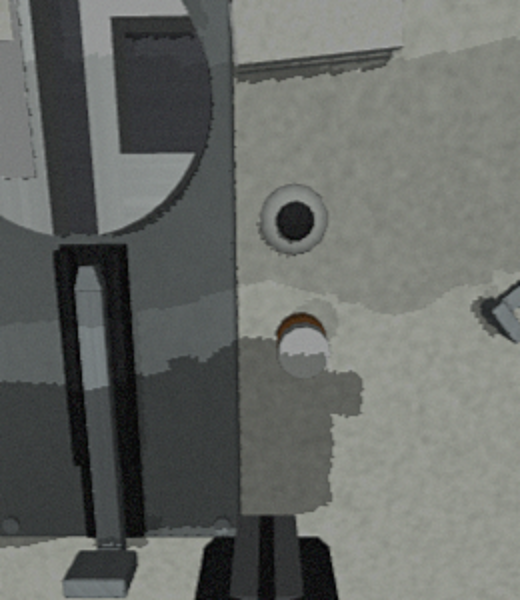

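```bash
python3 - <<'E'
from h import *
g=lambda u,v,z: bp((150+u/2,v/2),z)
for n,a,b,z in [("slotL",(55,235),(36,20),.046),("slotR",(98,235),(77,10),.046),("barL",(95,545),(77,290),.032),("barR",(127,548),(103,290),.032),("baseR",(240,500),(232,20),.01),("cheekL",(88,530),(55,250),.03),("cheekR",(146,530),(127,246),.03),("tab",(67,592),(127,592),.069)]:
    A,Bb=g(*a,z),g(*b,z); d=Bb-A; print(n,toB(A,FIT).round(4),toB(Bb,FIT).round(4),"ang",round(np.arctan2(d[1],d[0])-np.pi/2,4))
row(B(0,-.31,.2,FIT),1.338)
E
```

```text
slotL [-0.0108 -0.065 ] [-0.0105  0.0257] ang -0.2363
slotR [ 0.0099 -0.065 ] [0.0078 0.0295] ang -0.2116
barL [-0.0084 -0.2379] [-0.0065 -0.0927] ang -0.2465
barR [ 0.0099 -0.2397] [ 0.0068 -0.0926] ang -0.212
baseR [ 0.0744 -0.2192] [0.0733 0.0338] ang -0.2288
cheekL [-0.0123 -0.2294] [-0.0165 -0.073 ] ang -0.2064
cheekR [ 0.0211 -0.2292] [ 0.0201 -0.071 ] ang -0.2262
tab [-0.0145 -0.2458] [ 0.0172 -0.2456] ang -1.7967
[-0.2262, -0.1163, 0.0503] [-0.023, 0.012, -0.001]
```

```bash
python3 -m inch '[[[-0.05,-0.03,0.01,0,0,0,0],[-0.1,-0.06,0.02,-0.01,0.01,0,0],[-0.15,-0.1,0.03,-0.02,0.01,0,0],[-0.2,-0.116,0.05,-0.023,0.012,0,0],[-0.2,-0.116,0.1,-0.023,0.012,0,0],[-0.2,-0.116,0.14,-0.023,0.012,0,0],[-0.2,-0.116,0.15,-0.023,0.012,0,0],[-0.2,-0.116,0.15,-0.023,0.012,0,0]]]'
python3 - <<'E'
from h import *
print(toB(pose()[0],FIT))
im=ctrl.camera("wrist"); cv2.imwrite("pics/w5.png",im)
for c in("wrist","side","top"):
  if c!="wrist": ctrl.camera(c)
  for d in ctrl.place_of(c,"tab")[:2]: print(c,toB(d["xyz"],FIT).round(4),d["confidence"])
row(B(0,-.295,.040,FIT),1.338)
E
```

```text
time_s: 7.45
tcp_pos: [0.4633, -0.1316, 0.1188]
tcp_rot: [-0.002, 0.784, 0.62, -0.001]
ft_force: [0.1, -0.8, 0.7]
gripper_width: 0.0003
[-0.00202544 -0.28885801]
wrist [-0.0736 -0.3567] 0.77
wrist [ 0.0033 -0.2469] 0.74
side [ 0.215  -0.1089] 0.58
side [-0.073  -0.3559] 0.57
top [ 0.214  -0.1128] 0.79
top [ 0.0011 -0.2514] 0.71
[-0.0069, -0.001, 0.1018] [0.005, 0.002, 0.001]
```

View pics/w5.png

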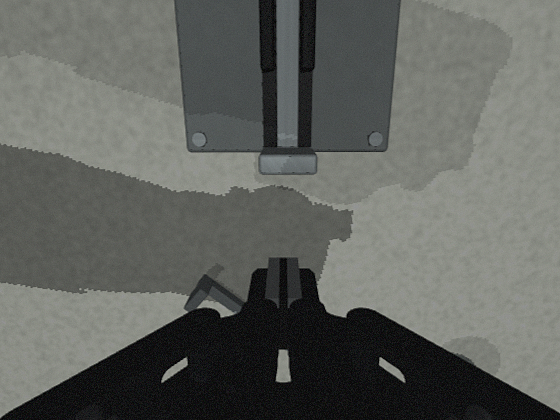

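```bash
python3 -m inch '[[[0,0.002,0.03,0,0,0,0],[0,0.003,0.06,0,0,0,0],[0,0.003,0.098,0,0,0,0],[0,0.003,0.098,0,0,0,0],[0.015,0.003,0.098,0,0,0,0],[0.027,0.003,0.098,0,0,0,0],[0.037,0.003,0.098,0,0,0,0],[0.045,0.003,0.098,0,0,0,0]]]'
python3 - <<'E'
from h import *
print(toB(pose()[0],FIT),ctrl.get_state()["ft_force"])
for q in("bar","nose"):
  for c in("wrist",):
    ctrl.camera(c)
    for d in ctrl.place_of(c,q)[:2]: print(q,toB(d["xyz"],FIT).round(4),d["confidence"])
row(B(0,-.103,.040,FIT),1.338)
E
```

```text
time_s: 8.55
tcp_pos: [0.4779, -0.0982, 0.0445]
tcp_rot: [0.003, 0.784, 0.621, 0.001]
ft_force: [-1.3, -3.7, 1.7]
gripper_width: 0.0002
[ 0.00441031 -0.25302091] [-1.27418832 -3.70834137  1.6548433 ]
bar [-0.0005 -0.1588] 0.8
[0.1875, -0.0037, 0.004] [0.006, 0.001, 0.003]
```

```bash
python3 -m inch '[[[0.01,-0.001,0.002,0,0,0,0],[0.022,-0.002,0.003,0,0,0,0],[0.035,-0.003,0.003,0,0,0,0],[0.048,-0.003,0.003,0,0,0,0],[0.06,-0.003,0.003,0,0,0,0],[0.07,-0.003,0.003,0,0,0,0],[0.08,-0.003,0.003,0,0,0,0],[0.088,-0.003,0.003,0,0,0,0]]]'
python3 - <<'E'
from h import *
print(toB(pose()[0],FIT),ctrl.get_state()["ft_force"])
cv2.imwrite("pics/w6.png",ctrl.camera("wrist"))
for q in("bar","nose"):
    for d in ctrl.place_of("wrist",q)[:2]: print(q,toB(d["xyz"],FIT).round(4),d["confidence"])
row(B(0.001,-.099,.040,FIT),1.338)
E
```

```text
time_s: 9.55
tcp_pos: [0.4907, -0.0281, 0.0409]
tcp_rot: [0.001, 0.784, 0.621, 0.001]
ft_force: [-0.1, -2.3, 0.9]
gripper_width: -0.0003
[ 0.00069445 -0.18183705] [-0.14198914 -2.29183162  0.86735926]
bar [-0.0032 -0.0874] 0.86
[0.1034, 0.0015, 0.0008] [0.004, -0.001, 0.005]
```

View pics/w6.png

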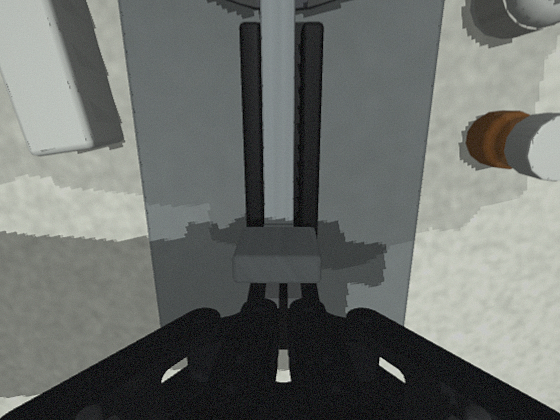

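```bash
python3 -m inch '[[[0.012,0,0,0,0,0,0],[0.025,0,0,0,0,0,0],[0.04,0,0,0,0,0,0],[0.055,0,0,0,0,0,0],[0.068,0,0,0,0,0,0],[0.08,0,0,0,0,0,0],[0.09,0,0,0,0,0,0],[0.095,0,0,0,0,0,0]]]'
python3 - <<'E'
from h import *
print(toB(pose()[0],FIT),ctrl.get_state()["ft_force"])
row(B(0.001,-.099,.040,FIT),1.338)
E
```

```text
time_s: 10.5
tcp_pos: [0.5074, 0.0472, 0.0405]
tcp_rot: [0.0, 0.783, 0.622, 0.001]
ft_force: [0.0, -1.9, -0.1]
gripper_width: 0.0
[-0.00043491 -0.1047475 ] [ 0.03179564 -1.94660881 -0.09358966]
[0.0072, 0.0018, 0.0006] [0.003, -0.001, 0.007]
```

Small steps until the end wall is felt.

```bash
python3 -m inch '[[[0.002,0,0,0,0,0,0],[0.004,0,0,0,0,0,0],[0.006,0,0,0,0,0,0],[0.007,0,0,0,0,0,0],[0.008,0,0,0,0,0,0],[0.009,0,0,0,0,0,0],[0.01,0,0,0,0,0,0],[0.01,0,0,0,0,0,0]]]'
python3 - <<'E'
from h import *
print(toB(pose()[0],FIT),ctrl.get_state()["ft_force"])
E
```

```text
time_s: 11.3
tcp_pos: [0.5086, 0.0524, 0.0405]
tcp_rot: [0.002, 0.784, 0.621, -0.002]
ft_force: [-1.7, -9.2, 1.4]
gripper_width: -0.0001
[-0.00049522 -0.09941424] [-1.73269353 -9.22140185  1.40574523]
```

```bash
python3 -m inch '[[[-0.02,0,0,0,0,0,0],[-0.04,0,0,0,0,0,0],[-0.05,0,-0.05,0,0,0,0],[-0.06,0,-0.1,0,0,0,0],[-0.08,0,-0.15,0,0,0,0],[-0.08,0,-0.2,0,0,0,0],[-0.08,0,-0.25,0,0,0,0],[-0.08,0,-0.25,0,0,0,0]]]'
python3 - <<'E'
from h import *
print(toB(pose()[0],FIT),ctrl.get_state()["ft_force"])
cv2.imwrite("pics/w7.png",cv2.resize(ctrl.camera("wrist")[:300,130:430],None,fx=2,fy=2))
for q in("bar","nose","tab","keeper","disc_center","notch"):
    for d in ctrl.place_of("wrist",q)[:2]: print(q,toB(d["xyz"],FIT).round(4),np.round(d["xyz"][2],4),d["confidence"])
E
```

```text
time_s: 12.1
tcp_pos: [0.4969, -0.0092, 0.2468]
tcp_rot: [0.006, 0.784, 0.621, 0.002]
ft_force: [0.7, 0.7, 0.2]
gripper_width: 0.0
[ 0.00238379 -0.162042  ] [0.7272743  0.72254246 0.15983453]
bar [ 0.2567 -0.0719] 0.0021 0.86
bar [-0.0008 -0.0054] 0.0178 0.55
nose [ 0.0192 -0.4286] 0.004 0.66
nose [ 0.107  -0.1207] -0.0001 0.3
tab [ 0.0005 -0.087 ] 0.0497 0.96
tab [ 0.2128 -0.1094] 0.0223 0.83
keeper [ 0.0462 -0.0022] 0.0446 0.25
disc_center [-0.0029 -0.0022] 0.0414 0.92
notch [ 0.0424 -0.0001] 0.0453 0.93
```

View pics/w7.png

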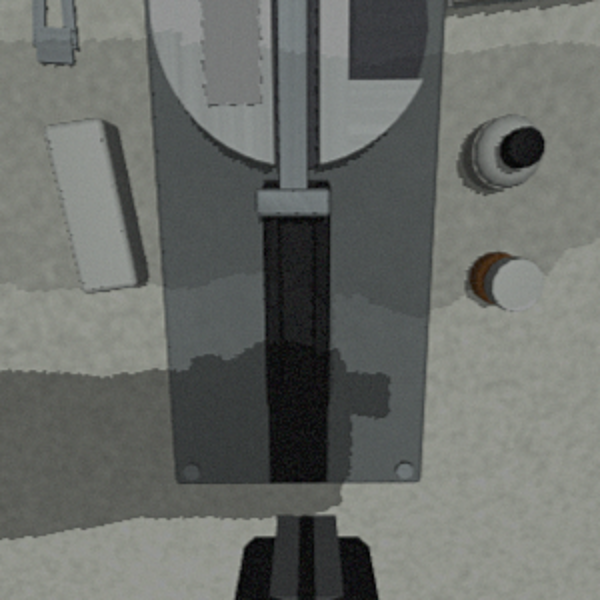

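```bash
python3 -c "
from h import *
print(ctrl.close_job())"
```

```text
the job is handed in; nothing more can be done
None
```

I turned the disc clockwise from about 0.88 rad to about 0 by its finger notch. I then pushed the bar by its tab through the slot until it stopped against the keeper's end wall, backed off, raised the arm clear and handed the job in at about 12 s.

- **Slot alignment:** before the push, the wrist picture put the slot within about 0.02 rad of the bar's line.
- **Bar home:** the push force rose from about 2 N to 9 N at a fingertip position that puts the bar's origin at y ≈ -3.4 mm; fully home is -3 mm. Afterwards the network put the tab at y = -87 mm (expected -88 mm) and the bar's origin at -5.4 mm, all inside the -10 mm limit.
- **Bystanders:** the mailer, vial, dropper and the parts of the forceps and slides in the last picture looked undisturbed. The dish and beaker were out of frame.
- **Not confirmed:** the keeper end was out of the last picture, and the network's "nose" and "keeper" results there were stray low-confidence hits. That the nose is home rests on the tab position and the force, not on seeing it in the keeper.

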